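# Push a row of tea tins home and shut the gate

### The arm

A 6-joint arm with a two-finger parallel gripper is mounted at the origin on the work surface. World frame = base frame: x ahead of the robot, y to its left, z up, the work surface at z = 0. Lengths are in mm, angles in degrees, forces in N, time in s.
With the tool pointing down it reaches from about 350 to 850 mm from the base axis. Payload 8.1 kg.
Tool frame: the origin (TCP) lies where the fingers leave the gripper's body, on its centre line; the fingertips stand 73 mm ahead of it and the grasp point (between the pads) lies 54 mm ahead of it; z points along the fingers, y is the line along which they close (so a half turn about z gives the same grasp; the last joint's range is limited). The gripper opens to 85 mm and grips with 20 to 120 N. Pads are 22 mm wide; open, the fingers measure 114 mm over their backs; the gripper's body (76 mm by 85 mm) begins 54 mm behind the grasp point. The pads swing forward as they close: fully open they stand 13 mm farther back than shut.
Start: joints at [-79.492, 7.471, 85.268, -0, 87.261, -4.893], TCP at [159.365, -578.454, 303.892] pointing down, gripper open.
Joint ranges: [-169.43, 169.43], [-51.17, 129.36], [1.28, 143.12], [-76.62, 256.62], [0, 156.53], [-152.29, 152.29]. Speed limits (degrees/s): [136.94, 136.94, 159.86, 180, 180, 180].

### API

Orientations are given as [roll, pitch, yaw] about the fixed x, y, z axes, in that order (R = Rz(yaw) Ry(pitch) Rx(roll)).
In Python, from bench import sense, optics, r gives the robot as it stands.
- The arm moves only by the tool servo_tool, never from a script. Its argument "plan" is a list that holds one entry, the list of rows, each a list of 5 numbers: the shift along the world's x, y, z in m, then the turn about the world's z in degrees, then the finger opening in m, from 0 to 0.0854. A call has 1 to 10 rows; each row shifts and turns the commanded pose from where the row before left it; what a row does not reach is not made up. A row lasts 1/10 s, in which the tool goes at most 50 mm and 8.59 degrees, less where a joint would pass 70% of its speed; a pose out of reach is approached as far as the arm can. A call is refused whole if a number of a shift passes 0.05 or a number of a turn 8.59, either way. A call with a gripper value outside its range is refused whole. The fingers move at their own pace and stop on an object; "force" is the grip in N (left out, the last holds). Time passes only in rows, so rows that do not move let the fingers close. It gives the time, the measured TCP pose, the force, the opening and the grip force at its end, in the units of the state.
- sense(): the state, without advancing time (a new reading comes with each control period).
- optics.snapshot(name): name is "scene" or "top" or "wrist"; returns a dict with "frame" (420x560x3 uint8, blue, green, red), "fx", "fy", "cx", "cy" (pixels), "dist_coeffs" ([k1, k2, p1, p2, k3] as OpenCV has them; the pictures are not rectified), "cam_to_world" (4x4, takes a point from camera to world coordinates). Camera axes: x right, y down, z forward; pixel columns grow to the right and rows downward; lengths in mm; the calibration is good to about 2 mm. A picture is of the moment at which its call begins. There is no depth.
- r.hand_in(): hands the job in; it is judged then, once.
The state is a dict: "time": time; "joint_pos": joint angles; "qd": joint speeds; "joint_efforts": joint torques, N m; "tool_pos": TCP position; "tcp_rot": TCP orientation; "ft_force": force on the tool from outside, world axes, zero at the start; "wrist_torque": the same for the moment, N m; "finger_gap": finger opening in mm; "grip_force": force on a finger pad.
Only numpy, scipy, OpenCV 4.12 (cv2) and the standard library are available. Lean on these libraries where they do the work, as an engineer would, in place of code of your own. Each camera call takes 0.05 s, during which the arm holds its last target. There are 200 camera calls.

### The job

Push the row of four tea tins along the oak board as one straight block into the rack's channel, without lifting, tipping or splaying them, until the leading tin presses firmly but gently (about 8 N, never above 15 N) on the sprung stop somewhere at the far end. Then leave the row tight against the stop and swing the brass gate fully shut across the mouth behind it, leaving everything else in the niche alone.

Things in the scene. Friction and masses are not known exactly. Their poses are not given: they have to be found in the camera images.
- rack: fixed oak board 485 x 130 x 12 mm on the ledge. Origin: underside, at the centre of the channel mouth; +x is the way the tins go in, z up. Bare apron from x = -235 to 0 mm, where the row starts. Channel from x = 0 to 245 mm, 47 mm wide, between two rails 12 mm thick and 14 mm high above the board; flared lips of the same height from x = -25 to 0 mm widen the entry to 65 mm
- mouth (a point): centre of the channel mouth on the board's upper face (12 mm above the ledge); axes as the rack
- end_block: fixed wooden block 14 x 80 x 60 mm at the channel's end, origin at the centre of its foot, 238 mm in from the mouth. In front of it, a screw-set sprung aluminium plate (44 x 42 mm) is the stop. Where the screw was left is not measured: the plate's face is 180 to 206 mm in from the mouth
- stop_axis (a point): fixed point on the end block's front face, 28 mm above the board, where the stop's screw comes out. The sprung plate yields about 2 N per mm and bottoms at 10 mm. Aim for 8 N on it (4 mm of give); 3 N is too little, over 15 N too much. Sliding the four tins alone adds about 1 to 8 N, by their hidden mass and friction; after release the spring holds the row tight
- gate (a joint): brass gate bar, turns level about an upright pivot; rad. 0 = shut, against a stop: bar straight across the mouth, along the rack's +y. Grows as it swings out over the apron: at pi/2 it points along the rack's -x; 2.7 at most. Starts between 1.9 and 2.5; light friction, stays where left. Its way shut crosses the apron, so the tins must be in first
- gate_pivot (a point): pivot axis of the gate at the bar's mid-height, 39 mm above the ledge; x = -2, y = -52 mm in the rack's frame. Bar 100 mm long from here, 8 mm thick, 14 mm tall (32 to 46 mm above the ledge); post 20 mm across, top 52 mm above the ledge. Axes as the rack; they do not turn with the bar
- tin_1_mid (a point): green square tea tin, 42 x 42 mm in plan, 56 mm tall, 90 to 180 g (hidden), steel lid; this point is its centre, half-way up. The leading tin, nearest the mouth; gaps between neighbours are 1 to 8 mm, sideways offsets up to 3 mm, turned up to 3 degrees to the rack
- tin_2_mid (a point): red square tea tin, 42 x 42 mm in plan, 56 mm tall, 90 to 180 g (hidden), steel lid; this point is its centre, half-way up. Second in the row
- tin_3_mid (a point): blue square tea tin, 42 x 42 mm in plan, 56 mm tall, 90 to 180 g (hidden), steel lid; this point is its centre, half-way up. Third in the row
- tin_4_mid (a point): white square tea tin, 42 x 42 mm in plan, 56 mm tall, 90 to 180 g (hidden), steel lid; this point is its centre, half-way up. The last tin, the one to push on: its rear face starts about 213 mm before the mouth
- kettle: bystander: brushed aluminium kettle, 176 mm across, 235 mm tall; origin at the centre of its foot
- teapot: bystander: mustard-yellow ceramic teapot, 140 mm across, 215 mm with spout and handle, 138 mm tall; origin at the centre of its foot
- cup_1: bystander: white cup, 68 mm across, 60 mm tall, on the low tier (40 mm up) of the clear acrylic stand; origin at the centre of its foot
- cup_2: bystander: blue cup, 68 mm across, 60 mm tall, on the middle tier (90 mm up); origin at the centre of its foot
- cup_3: bystander: white cup, 68 mm across, 60 mm tall, on the top tier (140 mm up); origin at the centre of its foot
- caddy: bystander: square steel caddy with a latch, 89 mm wide, 91 mm tall; origin at the centre of its foot
- coaster: bystander: round oak coaster, 96 mm across, 9 mm thick; origin at the centre of its foot
- jar: bystander: amber glass jar with a wooden cap, 72 mm across, 85 mm tall; origin at the centre of its foot
- stand: fixed clear acrylic stand with three tiers like stairs, 240 x 180 mm, 140 mm tall; origin at the centre of its foot

How it is judged (in metres and radians):
On the way, in this order (a step that is already met when the one before it is completed fails the run):
1. the whole row is in the channel, tight, and the leading tin presses on the sprung stop with more than 3 N, the gate not yet shut (contact force between tin_1 and end_block above 3 N and x of tin_4_mid in the frame of mouth above 0.025 m and distance between tin_1_mid and tin_2_mid below 0.0445 m and distance between tin_2_mid and tin_3_mid below 0.0445 m and distance between tin_3_mid and tin_4_mid below 0.0445 m and value of joint gate above 0.3 rad), for 0.2 s.
2. the gate is swung shut behind the row (value of joint gate below 0.1 rad), for 0.2 s.
At the end, for the whole second after the job is handed in: all tins upright on the board, in line in the channel (within 0.1 rad and 5 mm of its middle), touching (centres under 44.5 mm apart), the last one's centre over 25 mm inside the mouth, the first still on the sprung stop (over 0.2 N), gate shut to under 0.1 rad (x of tin_4_mid in the frame of mouth above 0.025 m and distance between tin_1_mid and tin_2_mid below 0.0445 m and distance between tin_2_mid and tin_3_mid below 0.0445 m and distance between tin_3_mid and tin_4_mid below 0.0445 m and angle between the x axis of each of tin_1_mid, tin_2_mid, tin_3_mid, tin_4_mid and the x axis of rack, either way round below 0.1 rad and y of tin_1_mid in the frame of mouth between -0.005 and 0.005 m and y of tin_2_mid in the frame of mouth between -0.005 and 0.005 m and y of tin_3_mid in the frame of mouth between -0.005 and 0.005 m and y of tin_4_mid in the frame of mouth between -0.005 and 0.005 m and angle between each of tin_1_mid, tin_2_mid, tin_3_mid, tin_4_mid's own z axis and vertical below 0.08 rad and z of each of tin_1_mid, tin_2_mid, tin_3_mid, tin_4_mid in the frame of mouth below 0.033 m and contact force between tin_1 and end_block above 0.2 N and value of joint gate below 0.1 rad).
It fails at once if the sprung stop is pressed too hard (more than 15 N) (contact force between tin_1 and end_block above 15 N).
It fails at once if the last tin is shoved with more than 25 N (contact force between tin_4 and the fingers above 25 N).
It fails at once if the row buckles or splays: a tin leaves the row's line by more than 16 mm or turns by more than 0.35 rad (y of any of tin_1_mid, tin_2_mid, tin_3_mid, tin_4_mid in the frame of mouth above 0.016 m or y of any of tin_1_mid, tin_2_mid, tin_3_mid, tin_4_mid in the frame of mouth below -0.016 m or angle between the x axis of any of tin_1_mid, tin_2_mid, tin_3_mid, tin_4_mid and the x axis of rack, either way round above 0.35 rad).
It fails at once if a tin is lifted off the board or tipped (z of any of tin_1_mid, tin_2_mid, tin_3_mid, tin_4_mid in the frame of mouth above 0.04 m or angle between any of tin_1_mid, tin_2_mid, tin_3_mid, tin_4_mid's own z axis and vertical above 0.25 rad).
It fails at once if a bystander is moved by more than 15 mm (distance of any of kettle, teapot, cup_1, cup_2, cup_3, caddy, coaster, jar from where it was at the start of the episode above 0.015 m).
It also fails if it takes over 67 s, if anything falls off the work surface, if the arm or the gripper's body presses on something with over 40 N, if the wrist force passes 120 N, or if a joint passes its speed limit or range.

## Working session

There is one attempt and no reset: what is moved stays moved. The work goes in short steps, Python scripts to look and compute and a tool call to move; the robot and the scene stay as the last step left them, time stands still between calls to the robot, and variables do not carry over. Pictures are saved under pics/ and viewed, at most 10 in all, crops included, and the job is handed in when it is done.

Besides the shell and the picture viewer there is one more tool, called after "Call:" by a JSON object that holds its "api" and its "payload". servo_tool: Moves the arm, as the interface text tells. Its arguments: {"type":"object","properties":{"plan":{"type":"array"},"force":{"type":"number"}},"required":["plan"]}

```bash
ls; mkdir -p pics; python3 - <<'E'
from bench import sense, optics, r
import cv2,json,numpy as np
s=sense();print(s)
for n in("scene","top"):
    d=optics.snapshot(n);cv2.imwrite(f"pics/{n}0.png",d["frame"]);np.savez(f"{n}0.npz",**d)
    print(n,d["fx"],d["cx"],d["cy"],d["dist_coeffs"],np.round(d["cam_to_world"],3).tolist())
E
```

```text
pics
{'time': 0.0, 'joint_pos': array([-7.94917088e+01,  7.51519109e+00,  8.53299988e+01, -2.94335391e-04,
        8.72614767e+01, -4.89288995e+00]), 'qd': array([ 0.05792415, -0.07753315,  0.01023305,  0.0095932 ,  0.03130561,
        0.02266295]), 'joint_efforts': array([-2.27059209e-03, -5.69406939e+01, -5.00555992e+01, -4.34344520e-04,
        1.49579986e-02, -2.98262812e-06]), 'tool_pos': array([ 159.29057968, -578.03381933,  302.83654602]), 'tcp_rot': array([-1.79893697e+02, -8.80504279e-03,  1.54011873e+01]), 'ft_force': array([-0.84323577,  0.52621769,  0.19293108]), 'wrist_torque': array([-0.00465602, -0.00890045, -0.03294804]), 'grip_force': 0.0, 'finger_gap': 85.31097070638391}
scene 401.9298011476334 272.31633892702314 209.99677370425272 [-0.07654281  0.          0.          0.          0.        ] [[0.538, 0.455, -0.71, 1377.629], [0.843, -0.307, 0.442, -506.606], [-0.017, -0.836, -0.548, 753.078], [0.0, 0.0, 0.0, 1.0]]
top 512.1171448900856 280.4520756917479 197.34370684675065 [0.0439195 0.        0.        0.        0.       ] [[-0.008, -0.997, 0.078, 431.218], [-1.0, 0.007, -0.003, 2.405], [0.003, -0.078, -0.997, 1687.728], [0.0, 0.0, 0.0, 1.0]]
```

View pics/scene0.png

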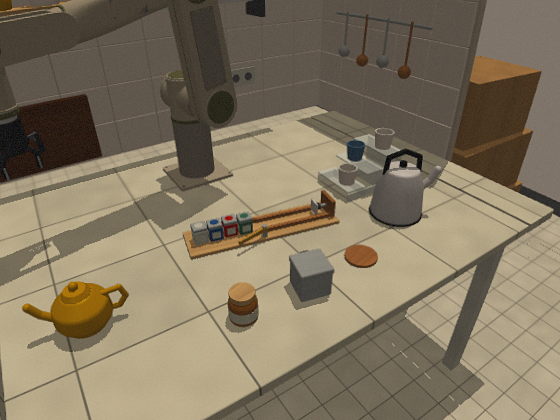

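View pics/top0.png

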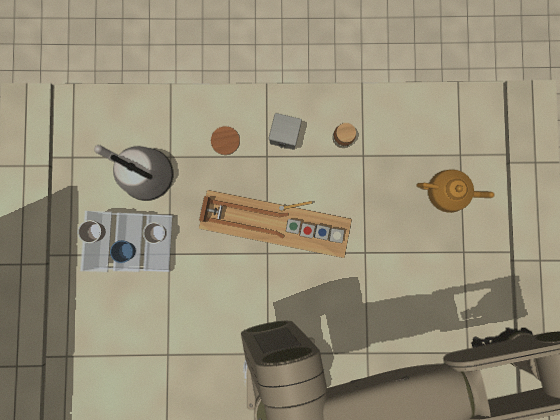

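Scene view: the row (white, blue, red, green at about 200–245, 230 px) lies on the board, with the gate bar near (253, 236). Top view: the board spans (200–350, 190–257), with the end block at about (211, 208) and the gate from about (283, 209) to (313, 202). I'll enlarge both.

```bash
python3 - <<'E'
import cv2
a=cv2.imread("pics/top0.png")[180:265,195:360]; cv2.imwrite("pics/tc.png",cv2.resize(a,None,fx=4.8,fy=4.8,interpolation=cv2.INTER_CUBIC))
a=cv2.imread("pics/scene0.png")[185:255,180:345]; cv2.imwrite("pics/sc.png",cv2.resize(a,None,fx=4.8,fy=4.8,interpolation=cv2.INTER_CUBIC))
E
```

```text
(no output)
```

View pics/tc.png

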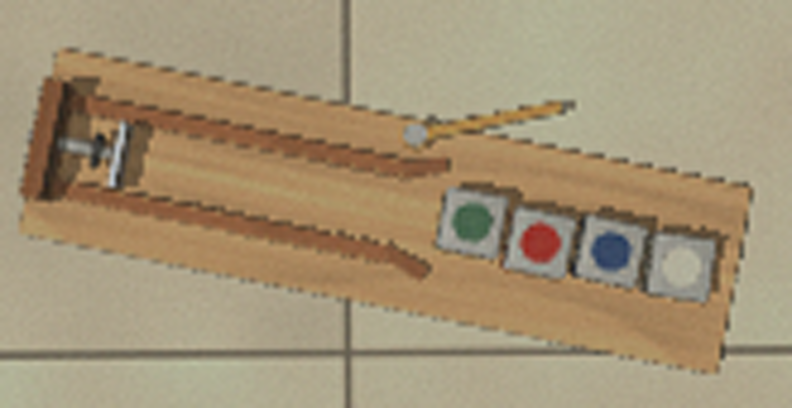

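View pics/sc.png

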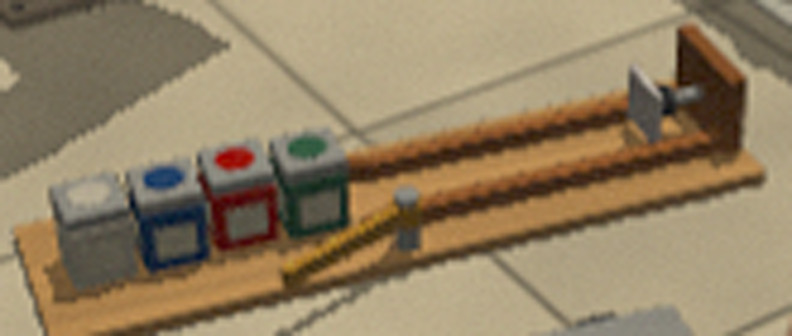

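```bash
cat > h.py <<'E'
import numpy as np, cv2
from scipy.optimize import least_squares
def proj(d,P):
    T=np.linalg.inv(d["cam_to_world"]);P=np.atleast_2d(np.asarray(P,float))
    K=np.array([[d["fx"],0,d["cx"]],[0,d["fy"],d["cy"]],[0,0,1.]])
    return cv2.projectPoints(P,cv2.Rodrigues(T[:3,:3])[0],T[:3,3],K,np.array(d["dist_coeffs"],float))[0][:,0]
def rackM(p):
    c,s=np.cos(p[3]),np.sin(p[3]);return np.array([[c,-s,0,p[0]],[s,c,0,p[1]],[0,0,1,p[2]],[0,0,0,1]])
def at(p,Q): Q=np.atleast_2d(np.asarray(Q,float));M=rackM(p);return Q@M[:3,:3].T+M[:3,3]
def tri(d1,u1,d2,u2):
    return least_squares(lambda P:np.r_[proj(d1,P)[0]-u1,proj(d2,P)[0]-u2],[450,0,40],x_scale=100)
E
python3 - <<'E'
from h import *
t=dict(np.load("top0.npz"));s=dict(np.load("scene0.npz"))
t={k:v if v.ndim else float(v) for k,v in t.items()};s={k:v if v.ndim else float(v) for k,v in s.items()}
ct=lambda a:(np.array(a,float)+.5)/4.8-.5+[195,180]
cs=lambda a:(np.array(a,float)+.5)/4.8-.5+[180,185]
Q=[(250,-65,12),(250,65,12),(-235,65,12),(-235,-65,12),(-2,-52,52)]
U=ct([(62,48),(22,235),(718,372),(750,187),(415,134)])
Qs=[(250,-65,12),(-235,65,12),(-2,-52,52)];Us=cs([(765,172),(18,228),(407,191)])
f=lambda p:np.r_[(proj(t,at(p,Q))-U).ravel(),(proj(s,at(p,Qs))-Us).ravel()]
o=least_squares(f,[450,0,0,1.4],x_scale=[100,100,100,1]);p=o.x
print(p,np.degrees(p[3]));print(o.fun.reshape(-1,2).round(1).tolist())
np.save("rack.npy",p)
for n,a,b in [("g",(473,222),(307,146)),("r",(540,243),(235,158)),("b",(611,251),(165,179)),("w",(682,265),(92,196)),("post",(415,134),(407,191)),("gatetip",(567,107),(292,268)),("plate_top",(123,125),(632,68)),("plateend2",(115,185),(0,0))]:
    if b==(0,0): continue
    q=tri(t,ct(a),s,cs(b));w=q.x;M=np.linalg.inv(rackM(p));print(n,w.round(1),(M@np.r_[w,1])[:3].round(1),np.abs(q.fun).max().round(2))
E
```

```text
[475.8498591    7.07304591  -0.73985544   1.36760867] 78.35820495914206
[[-0.9, 0.0], [-0.8, 0.0], [0.3, 0.5], [0.9, -0.2], [0.1, 0.2], [0.7, -0.0], [-0.8, -0.2], [0.2, 0.9]]
g [467.4 -43.1  69.9] [-50.9  -1.8  70.6] 0.21
r [453.2 -87.2  69.4] [-96.9   3.1  70.1] 0.25
b [ 447.8 -133.7   68.1] [-143.5   -0.9   68.9] 0.2
w [ 438.5 -179.7   67.8] [-190.4   -1.1   68.6] 0.03
post [526.5  -5.4  54.7] [ -2.  -52.1  55.5] 0.17
gatetip [ 546.3 -103.2   48.2] [-93.7 -91.2  48.9] 1.12
plate_top [527.6 178.9  83.1] [178.7 -16.   83.8] 2.73
```

Call:
{"api": "servo_tool", "payload": {"plan": [[[0.027, 0.035, 0, 6.3, 0.016], [0.027, 0.035, 0, 6.3, 0.016], [0.027, 0.035, 0, 6.3, 0.016], [0.027, 0.035, 0, 6.3, 0.016], [0.027, 0.035, 0, 6.3, 0.016], [0.027, 0.035, 0, 6.3, 0.016], [0.027, 0.035, 0, 6.3, 0.016], [0.027, 0.035, 0, 6.3, 0.016], [0.026, 0.035, 0, 6.3, 0.016], [0.026, 0.035, 0, 6.3, 0.016]]]}}

```text
time: 1.1
tool_pos: [428.0, -226.7, 303.6]
tcp_rot: [-180.0, -0.0, 78.7]
ft_force: [-0.1, 0.4, -0.6]
finger_gap: 15.8
grip_force: 0.0
```

Call:
{"api": "servo_tool", "payload": {"plan": [[[0, 0, -0.03, 0, 0.016], [0, 0, -0.03, 0, 0.016], [0, 0, -0.03, 0, 0.016], [0, 0, -0.03, 0, 0.016], [0, 0, 0, 0, 0.016], [0, 0, 0, 0, 0.016]]]}}

```text
time: 1.7
tool_pos: [427.0, -228.2, 183.9]
tcp_rot: [-179.9, -0.0, 78.4]
ft_force: [0.3, -0.8, 0.5]
finger_gap: 16.0
grip_force: 0.0
```

```bash
python3 - <<'E'
from h import *
from bench import optics
d=optics.snapshot("wrist");np.savez("w1.npz",**d);p=np.load("rack.npy")
print(np.round(d["cam_to_world"],2).tolist())
f=cv2.resize(d["frame"],(784,588),interpolation=cv2.INTER_CUBIC)
for Q in [(-190.4,-1.1,68),(-143.5,-.9,68),(-235,65,12),(-235,-65,12),(-235,0,12),(-211.4,-22,68),(-211.4,20,68)]:
    u=proj(d,at(p,Q))[0]*1.4; print(Q,u.round(0))
cv2.imwrite("pics/w1.png",f)
E
```

```text
[[0.98, -0.19, -0.07, 443.69], [-0.2, -0.93, -0.31, -148.64], [-0.0, 0.31, -0.95, 253.13], [0.0, 0.0, 0.0, 1.0]]
(-190.4, -1.1, 68) [399. 226.]
(-143.5, -0.9, 68) [399. 102.]
(-235, 65, 12) [280. 289.]
(-235, -65, 12) [512. 289.]
(-235, 0, 12) [396. 289.]
(-211.4, -22, 68) [448. 275.]
(-211.4, 20, 68) [349. 275.]
```

View pics/w1.png

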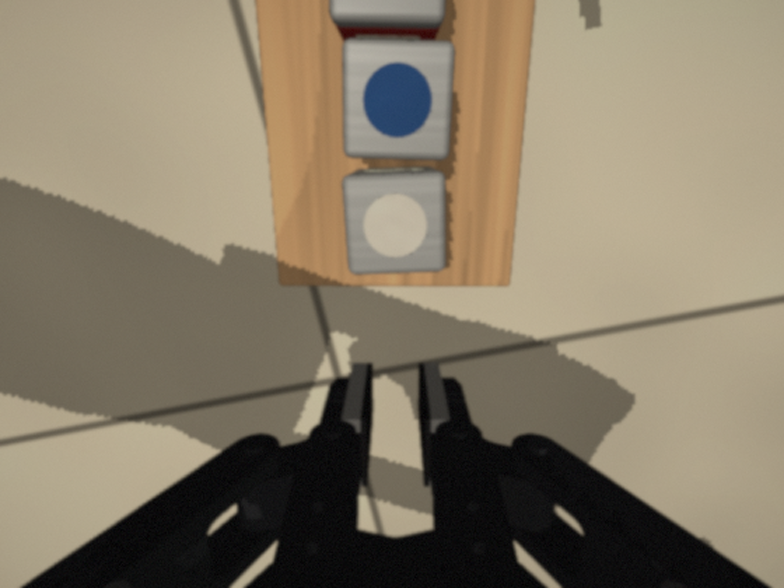

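The rack model matches this wrist view: the board's rear corners are at (280, 285) and (511, 285), against a predicted (280, 289) and (512, 289), and the white lid is at (395, 224). The fingers are on the row's line. Next I descend and start pushing.

Call:
{"api": "servo_tool", "payload": {"plan": [[[0, 0, -0.02, 0, 0.016], [0, 0, -0.02, 0, 0.016], [0, 0, -0.02, 0, 0.016], [0, 0, -0.02, 0, 0.016], [0, 0, 0, 0, 0.016], [0, 0, 0, 0, 0.016]]]}}

```text
time: 2.35
tool_pos: [428.2, -229.1, 105.6]
tcp_rot: [179.9, 0.0, 78.4]
ft_force: [0.1, -0.9, 0.1]
finger_gap: 16.2
grip_force: 0.0
```

Call:
{"api": "servo_tool", "payload": {"plan": [[[0.0008, 0.0039, 0, 0, 0.016], [0.0008, 0.0039, 0, 0, 0.016], [0.0008, 0.0039, 0, 0, 0.016], [0.0006, 0.0029, 0, 0, 0.016], [0.0006, 0.0029, 0, 0, 0.016], [0.0006, 0.0029, 0, 0, 0.016], [0.0006, 0.0029, 0, 0, 0.016], [0.0006, 0.0029, 0, 0, 0.016], [0.0006, 0.0029, 0, 0, 0.016], [0.0006, 0.0029, 0, 0, 0.016]]]}}

```text
time: 3.35
tool_pos: [434.0, -196.5, 104.0]
tcp_rot: [180.0, 0.0, 78.4]
ft_force: [-0.5, -2.8, -0.1]
finger_gap: 16.0
grip_force: 1.3
```

Call:
{"api": "servo_tool", "payload": {"plan": [[[0.0006, 0.0029, 0, 0, 0.016], [0.0006, 0.0029, 0, 0, 0.016], [0.0006, 0.0029, 0, 0, 0.016], [0.0006, 0.0029, 0, 0, 0.016], [0.0006, 0.0029, 0, 0, 0.016], [0.0006, 0.0029, 0, 0, 0.016], [0.0006, 0.0029, 0, 0, 0.016], [0.0006, 0.0029, 0, 0, 0.016], [0.0006, 0.0029, 0, 0, 0.016], [0.0006, 0.0029, 0, 0, 0.016]]]}}

```text
time: 4.35
tool_pos: [440.1, -167.3, 104.0]
tcp_rot: [180.0, 0.0, 78.4]
ft_force: [-0.7, -4.8, 2.5]
finger_gap: 16.0
grip_force: 2.0
```

```bash
cat > look.py <<'E'
from h import *
from bench import optics
import sys
n=sys.argv[1]
a=optics.snapshot("top");b=optics.snapshot("wrist")
A=cv2.resize(a["frame"][180:265,195:360],None,fx=4,fy=4,interpolation=cv2.INTER_CUBIC)
B=cv2.resize(b["frame"][:300],(476,255))
W=np.zeros((595,660,3),np.uint8);W[:340]=A;W[340:,:476]=B
cv2.imwrite(f"pics/{n}.png",W)
E
python3 look.py p2
```

```text
(no output)
```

View pics/p2.png

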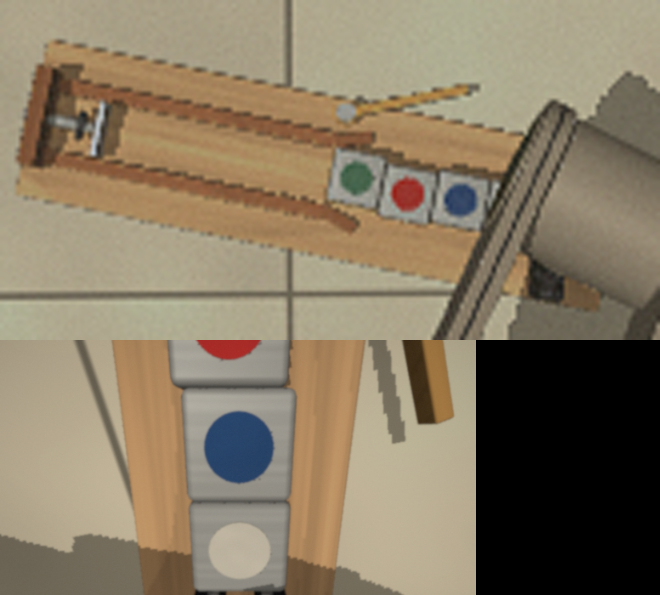

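The row is tight and straight. The green tin is between the lips at about (357, 178), and the gate is clear. I'll continue.

Call:
{"api": "servo_tool", "payload": {"plan": [[[0.0006, 0.0029, 0, 0, 0.016], [0.0006, 0.0029, 0, 0, 0.016], [0.0006, 0.0029, 0, 0, 0.016], [0.0006, 0.0029, 0, 0, 0.016], [0.0006, 0.0029, 0, 0, 0.016], [0.0006, 0.0029, 0, 0, 0.016], [0.0006, 0.0029, 0, 0, 0.016], [0.0006, 0.0029, 0, 0, 0.016], [0.0006, 0.0029, 0, 0, 0.016], [0.0006, 0.0029, 0, 0, 0.016]]]}}

```text
time: 5.45
tool_pos: [446.0, -138.2, 103.8]
tcp_rot: [-180.0, -0.0, 78.4]
ft_force: [-0.8, -3.3, 0.9]
finger_gap: 16.0
grip_force: 1.6
```

Call:
{"api": "servo_tool", "payload": {"plan": [[[0.0008, 0.0039, 0, 0, 0.016], [0.0008, 0.0039, 0, 0, 0.016], [0.0008, 0.0039, 0, 0, 0.016], [0.0008, 0.0039, 0, 0, 0.016], [0.0008, 0.0039, 0, 0, 0.016], [0.0008, 0.0039, 0, 0, 0.016], [0.0008, 0.0039, 0, 0, 0.016], [0.0008, 0.0039, 0, 0, 0.016], [0.0008, 0.0039, 0, 0, 0.016], [0.0008, 0.0039, 0, 0, 0.016]]]}}

```text
time: 6.45
tool_pos: [454.0, -99.1, 103.9]
tcp_rot: [180.0, 0.0, 78.4]
ft_force: [1.1, -4.0, -0.3]
finger_gap: 16.1
grip_force: 1.8
```

Call:
{"api": "servo_tool", "payload": {"plan": [[[0.0008, 0.0039, 0, 0, 0.016], [0.0008, 0.0039, 0, 0, 0.016], [0.0008, 0.0039, 0, 0, 0.016], [0.0008, 0.0039, 0, 0, 0.016], [0.0008, 0.0039, 0, 0, 0.016], [0.0008, 0.0039, 0, 0, 0.016], [0.0008, 0.0039, 0, 0, 0.016], [0.0008, 0.0039, 0, 0, 0.016], [0.0008, 0.0039, 0, 0, 0.016], [0.0008, 0.0039, 0, 0, 0.016]]]}}

```text
time: 7.45
tool_pos: [462.0, -60.1, 103.9]
tcp_rot: [-180.0, 0.0, 78.4]
ft_force: [0.5, -4.2, 0.4]
finger_gap: 16.6
grip_force: 1.7
```

Call:
{"api": "servo_tool", "payload": {"plan": [[[0.0008, 0.0039, 0, 0, 0.016], [0.0008, 0.0039, 0, 0, 0.016], [0.0008, 0.0039, 0, 0, 0.016], [0.0008, 0.0039, 0, 0, 0.016], [0.0008, 0.0039, 0, 0, 0.016], [0.0008, 0.0039, 0, 0, 0.016], [0.0008, 0.0039, 0, 0, 0.016], [0.0008, 0.0039, 0, 0, 0.016], [0.0008, 0.0039, 0, 0, 0.016], [0.0008, 0.0039, 0, 0, 0.016]]]}}

```text
time: 8.45
tool_pos: [470.0, -21.1, 103.9]
tcp_rot: [-180.0, 0.0, 78.4]
ft_force: [0.2, -3.9, -0.0]
finger_gap: 15.8
grip_force: 1.8
```

Call:
{"api": "servo_tool", "payload": {"plan": [[[0.0004, 0.002, 0, 0, 0.016], [0.0004, 0.002, 0, 0, 0.016], [0.0004, 0.002, 0, 0, 0.016], [0.0004, 0.002, 0, 0, 0.016], [0.0004, 0.002, 0, 0, 0.016], [0.0004, 0.002, 0, 0, 0.016], [0.0002, 0.001, 0, 0, 0.016], [0.0002, 0.001, 0, 0, 0.016]]]}}

```text
time: 9.25
tool_pos: [472.8, -7.4, 103.9]
tcp_rot: [-180.0, 0.0, 78.4]
ft_force: [0.1, -3.0, -0.6]
finger_gap: 15.8
grip_force: 1.9
```

```bash
python3 look.py p3; python3 -c "
from bench import sense
print(sense()['tool_pos'],sense()['ft_force'])"
```

```text
[472.75055729  -7.26563957 103.86330584] [ 0.88738791 -3.34639468 -1.23023643]
```

View pics/p3.png

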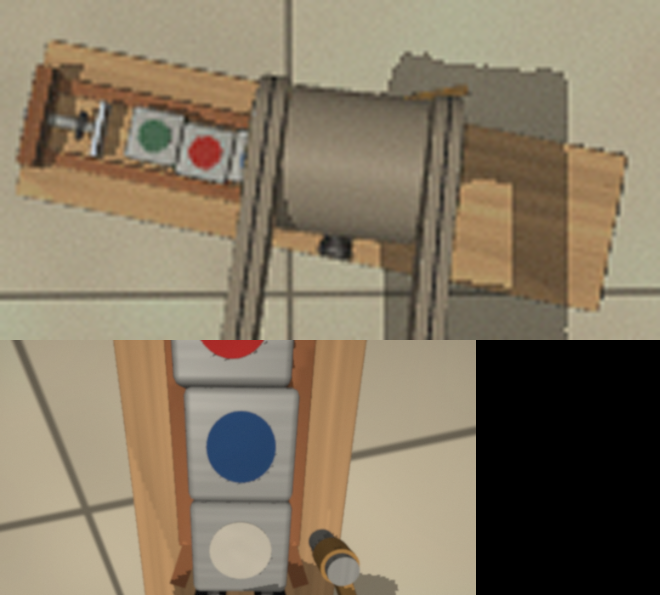

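The row is in the channel. The green tin's front is about 20 mm short of the plate (face at x ≈ 104 px), and sliding costs about 3.8 N. From here I approach slowly.

Call:
{"api": "servo_tool", "payload": {"plan": [[[0.0002, 0.0012, 0, 0, 0.016], [0.0003, 0.0012, 0, 0, 0.016], [0.0002, 0.0012, 0, 0, 0.016], [0.0003, 0.0012, 0, 0, 0.016], [0.0002, 0.0012, 0, 0, 0.016], [0.0003, 0.0012, 0, 0, 0.016], [0.0002, 0.0012, 0, 0, 0.016], [0.0003, 0.0012, 0, 0, 0.016], [0.0002, 0.0012, 0, 0, 0.016], [0.0003, 0.0012, 0, 0, 0.016]]]}}

```text
time: 10.35
tool_pos: [475.3, 4.6, 103.9]
tcp_rot: [180.0, 0.0, 78.4]
ft_force: [-0.0, -4.2, -0.0]
finger_gap: 16.0
grip_force: 1.8
```

Call:
{"api": "servo_tool", "payload": {"plan": [[[0.0001, 0.0005, 0, 0, 0.016], [0.0001, 0.0005, 0, 0, 0.016], [0.0001, 0.0005, 0, 0, 0.016], [0.0001, 0.0005, 0, 0, 0.016], [0.0001, 0.0005, 0, 0, 0.016], [0.0001, 0.0005, 0, 0, 0.016]]]}}

```text
time: 10.95
tool_pos: [475.9, 7.6, 103.9]
tcp_rot: [180.0, -0.0, 78.4]
ft_force: [0.7, -3.5, 0.3]
finger_gap: 15.8
grip_force: 1.8
```

Call:
{"api": "servo_tool", "payload": {"plan": [[[0.0001, 0.0005, 0, 0, 0.016], [0.0001, 0.0005, 0, 0, 0.016], [0.0001, 0.0005, 0, 0, 0.016], [0.0001, 0.0005, 0, 0, 0.016]]]}}

```text
time: 11.35
tool_pos: [476.3, 9.6, 103.9]
tcp_rot: [-180.0, -0.0, 78.4]
ft_force: [0.3, -3.0, -0.2]
finger_gap: 16.0
grip_force: 1.8
```

Call:
{"api": "servo_tool", "payload": {"plan": [[[0.0001, 0.0005, 0, 0, 0.016], [0.0001, 0.0005, 0, 0, 0.016], [0.0001, 0.0005, 0, 0, 0.016], [0.0001, 0.0005, 0, 0, 0.016]]]}}

```text
time: 11.75
tool_pos: [476.7, 11.6, 103.9]
tcp_rot: [-180.0, 0.0, 78.4]
ft_force: [-0.2, -3.9, 0.6]
finger_gap: 16.2
grip_force: 1.8
```

Call:
{"api": "servo_tool", "payload": {"plan": [[[0.0001, 0.0005, 0, 0, 0.016], [0.0001, 0.0005, 0, 0, 0.016], [0.0001, 0.0005, 0, 0, 0.016], [0.0001, 0.0005, 0, 0, 0.016]]]}}

```text
time: 12.15
tool_pos: [477.1, 13.6, 103.9]
tcp_rot: [180.0, -0.0, 78.4]
ft_force: [0.8, -3.6, -0.2]
finger_gap: 16.3
grip_force: 1.8
```

Call:
{"api": "servo_tool", "payload": {"plan": [[[0.0001, 0.0005, 0, 0, 0.016], [0.0001, 0.0005, 0, 0, 0.016], [0.0001, 0.0005, 0, 0, 0.016], [0.0001, 0.0005, 0, 0, 0.016]]]}}

```text
time: 12.55
tool_pos: [477.5, 15.4, 103.9]
tcp_rot: [180.0, 0.0, 78.4]
ft_force: [1.0, -5.4, -0.6]
finger_gap: 16.0
grip_force: 2.6
```

Call:
{"api": "servo_tool", "payload": {"plan": [[[0.0001, 0.0005, 0, 0, 0.016], [0.0001, 0.0005, 0, 0, 0.016], [0.0001, 0.0005, 0, 0, 0.016], [0.0001, 0.0005, 0, 0, 0.016]]]}}

```text
time: 12.95
tool_pos: [478.0, 17.0, 103.9]
tcp_rot: [180.0, 0.1, 78.4]
ft_force: [1.1, -9.0, -0.7]
finger_gap: 16.0
grip_force: 4.0
```

Stop contact has begun and now carries about 5 N, so about 1.5 mm more, then a hold.

Call:
{"api": "servo_tool", "payload": {"plan": [[[0.0001, 0.0005, 0, 0, 0.016], [0.0001, 0.0005, 0, 0, 0.016], [0.0001, 0.0005, 0, 0, 0.016], [0.0001, 0.0004, 0, 0, 0.016], [0, 0, 0, 0, 0.016], [0, 0, 0, 0, 0.016], [0, 0, 0, 0, 0.016], [0, 0, 0, 0, 0.016]]]}}

```text
time: 13.75
tool_pos: [478.4, 18.5, 103.9]
tcp_rot: [180.0, 0.1, 78.4]
ft_force: [0.5, -10.2, -0.3]
finger_gap: 15.9
grip_force: 4.9
```

About 10 N total with about 4 mm of give, so roughly 8 N on the stop. I back off along the row while planning the gate sweep.

Call:
{"api": "servo_tool", "payload": {"plan": [[[-0.0002, -0.001, 0, 0, 0.016], [-0.0002, -0.001, 0, 0, 0.016], [-0.0004, -0.002, 0, 0, 0.016], [-0.0008, -0.004, 0, 0, 0.016], [-0.002, -0.01, 0, 0, 0.016], [-0.003, -0.015, 0, 0, 0], [0, 0, 0.03, 0, 0], [0, 0, 0.04, 0, 0], [0, 0, 0, 0, 0], [0, 0, 0, 0, 0]]]}}

```text
time: 14.75
tool_pos: [472.4, -14.1, 175.1]
tcp_rot: [179.8, -0.0, 78.4]
ft_force: [0.7, 0.4, -0.4]
finger_gap: -0.2
grip_force: 0.0
```

```bash
python3 - <<'E'
from h import *
from bench import sense
p=np.load("rack.npy");c=sense()["tool_pos"];print(c)
def tp(th,m,r=70):
    e=np.array([-np.sin(th),np.cos(th)]);n=np.array([-np.cos(th),-np.sin(th)])
    q=np.array([-2,-52])+r*e+(4+15*abs(np.sin(th))+11*abs(np.cos(th))+m)*n
    return at(p,[*q,0])[0][:2]
L=[(1.97,9)]+[(t,0) for t in np.arange(1.9,0.01,-.1)]+[(0,0),(-.04,0)]
q=c[:2]
for t,m in L:
    w=tp(t,m);print(round(t,2),w.round(1),(w-q).round(1));q=w
E
python3 look.py p4
```

```text
[472.43900134 -14.0732263  175.12324209]
1.97 [570.5 -68. ] [ 98.1 -53.9]
1.9 [556.8 -72.1] [-13.8  -4.1]
1.8 [549.3 -74.8] [-7.5 -2.7]
1.7 [541.4 -76.7] [-7.9 -1.9]
1.6 [533.3 -77.7] [-8.2 -1. ]
1.5 [526.4 -78.1] [-6.8 -0.4]
1.4 [520.  -78.1] [-6.4  0. ]
1.3 [513.5 -77.4] [-6.6  0.7]
1.2 [506.8 -76.1] [-6.6  1.3]
1.1 [500.2 -74. ] [-6.7  2.1]
1.0 [493.6 -71.2] [-6.6  2.8]
0.9 [487.2 -67.6] [-6.4  3.6]
0.8 [481.1 -63.3] [-6.1  4.4]
0.7 [475.4 -58.2] [-5.7  5.1]
0.6 [470.1 -52.3] [-5.2  5.8]
0.5 [465.5 -45.8] [-4.6  6.5]
0.4 [461.6 -38.7] [-3.9  7.1]
0.3 [458.5 -31. ] [-3.1  7.7]
0.2 [456.3 -22.9] [-2.2  8.1]
0.1 [455.1 -14.5] [-1.3  8.4]
0 [454.8  -5.9] [-0.3  8.6]
-0.04 [454.7  -3.7] [-0.1  2.3]
```

View pics/p4.png

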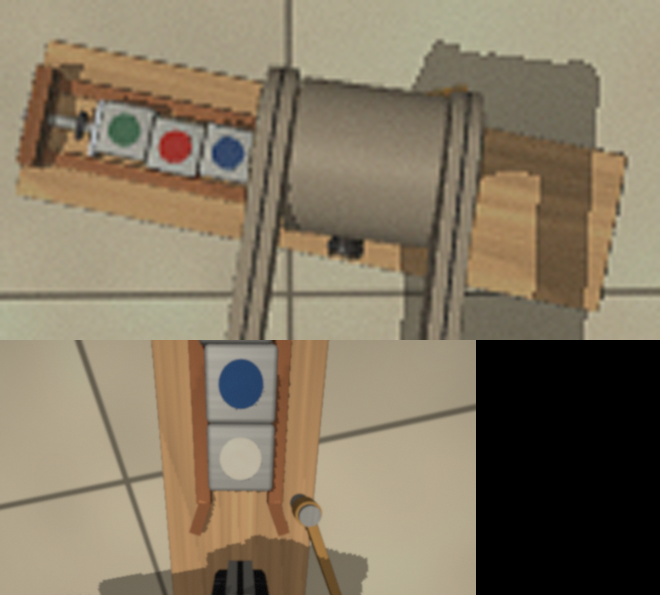

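The row sits tight against the stop (green at (124, 130), plate at about (90, 125)). The mouth is clear and the gate is still out. I go outside the bar and lower.

Call:
{"api": "servo_tool", "payload": {"plan": [[[0.033, -0.018, 0, 0, 0], [0.033, -0.018, 0, 0, 0], [0.032, -0.018, 0, 0, 0], [0, 0, 0, 0, 0], [0, 0, -0.024, 0, 0], [0, 0, -0.024, 0, 0], [0, 0, -0.024, 0, 0], [0, 0, 0, 0, 0], [0, 0, 0, 0, 0]]]}}

```text
time: 15.75
tool_pos: [568.4, -67.2, 100.8]
tcp_rot: [-179.8, -0.0, 78.4]
ft_force: [0.8, -0.0, 0.9]
finger_gap: 0.2
grip_force: 0.0
```

Call:
{"api": "servo_tool", "payload": {"plan": [[[-0.007, -0.002, 0, 0, 0], [-0.007, -0.002, 0, 0, 0], [-0.0038, -0.0014, 0, 0, 0], [-0.0038, -0.0014, 0, 0, 0], [-0.004, -0.001, 0, 0, 0], [-0.004, -0.001, 0, 0, 0], [-0.0041, -0.0005, 0, 0, 0], [-0.0041, -0.0005, 0, 0, 0], [-0.0068, -0.0004, 0, 0, 0], [-0.0064, 0, 0, 0, 0]]]}}

```text
time: 16.75
tool_pos: [518.1, -77.8, 101.8]
tcp_rot: [-180.0, 0.0, 78.4]
ft_force: [0.9, 1.1, -1.0]
finger_gap: 0.3
grip_force: 0.4
```

Call:
{"api": "servo_tool", "payload": {"plan": [[[-0.0066, 0.0007, 0, 0, 0], [-0.0066, 0.0013, 0, 0, 0], [-0.0067, 0.0021, 0, 0, 0], [-0.0066, 0.0028, 0, 0, 0], [-0.0064, 0.0036, 0, 0, 0], [-0.0061, 0.0044, 0, 0, 0], [-0.0057, 0.0051, 0, 0, 0], [-0.0052, 0.0058, 0, 0, 0], [-0.0046, 0.0065, 0, 0, 0], [-0.0039, 0.0071, 0, 0, 0]]]}}

```text
time: 17.75
tool_pos: [459.9, -37.8, 101.9]
tcp_rot: [180.0, 0.0, 78.4]
ft_force: [1.0, 0.4, -0.5]
finger_gap: 0.0
grip_force: 0.3
```

Call:
{"api": "servo_tool", "payload": {"plan": [[[-0.0031, 0.0077, 0, 0, 0], [-0.0022, 0.0081, 0, 0, 0], [-0.0006, 0.0042, 0, 0, 0], [-0.0006, 0.0042, 0, 0, 0], [-0.0002, 0.003, 0, 0, 0], [0, 0.0025, 0, 0, 0], [0, 0, 0, 0, 0]]]}}

```text
time: 18.45
tool_pos: [453.6, -8.4, 101.9]
tcp_rot: [-180.0, -0.0, 78.4]
ft_force: [-0.8, 0.2, 0.0]
finger_gap: -0.1
grip_force: 0.0
```

Call:
{"api": "servo_tool", "payload": {"plan": [[[0, 0.001, 0, 0, 0], [0, 0.001, 0, 0, 0], [0, 0.001, 0, 0, 0], [0, 0, 0, 0, 0]]]}}

```text
time: 18.85
tool_pos: [453.5, -5.6, 101.9]
tcp_rot: [-180.0, -0.0, 78.4]
ft_force: [-0.9, 0.5, -0.8]
finger_gap: -0.2
grip_force: 0.0
```

Call:
{"api": "servo_tool", "payload": {"plan": [[[0.0002, 0.001, 0, 0, 0], [0.0002, 0.001, 0, 0, 0], [0.0002, 0.001, 0, 0, 0]]]}}

```text
time: 19.15
tool_pos: [453.8, -4.1, 101.9]
tcp_rot: [-180.0, 0.2, 78.4]
ft_force: [-3.6, -14.8, 1.7]
finger_gap: -0.0
grip_force: 7.4
```

Call:
{"api": "servo_tool", "payload": {"plan": [[[0.0002, 0.001, 0, 0, 0], [0.0002, 0.001, 0, 0, 0]]]}}

```text
time: 19.35
tool_pos: [454.0, -3.5, 101.8]
tcp_rot: [-180.0, 0.4, 78.4]
ft_force: [-6.1, -24.4, 2.9]
finger_gap: -0.1
grip_force: 12.3
```

```bash
python3 look.py p5
```

```text
(no output)
```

View pics/p5.png

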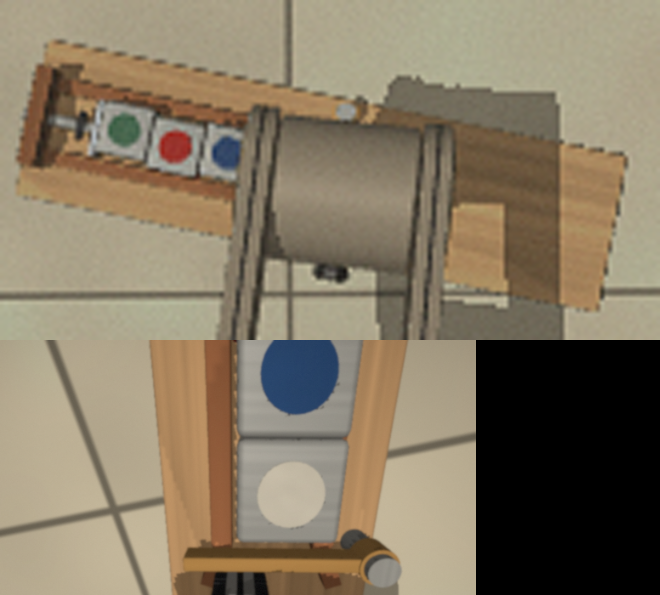

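The gate is straight across the mouth against its stop, with the bar from (185, 560) to (375, 560) in the wrist view. I back off gently and lift away.

Call:
{"api": "servo_tool", "payload": {"plan": [[[-0.0003, -0.0015, 0, 0, 0], [-0.0003, -0.0015, 0, 0, 0], [-0.0006, -0.003, 0, 0, 0], [-0.004, -0.02, 0, 0, 0], [-0.006, -0.03, 0, 0, 0], [0, 0, 0.04, 0, 0], [0, 0, 0.04, 0, 0], [0, 0, 0.03, 0, 0], [0, 0, 0, 0, 0], [0, 0, 0, 0, 0]]]}}

```text
time: 20.45
tool_pos: [443.9, -56.6, 212.7]
tcp_rot: [179.9, -0.0, 78.4]
ft_force: [0.4, -0.3, -0.1]
finger_gap: 0.2
grip_force: 0.0
```

```bash
python3 look.py p6
```

```text
(no output)
```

View pics/p6.png

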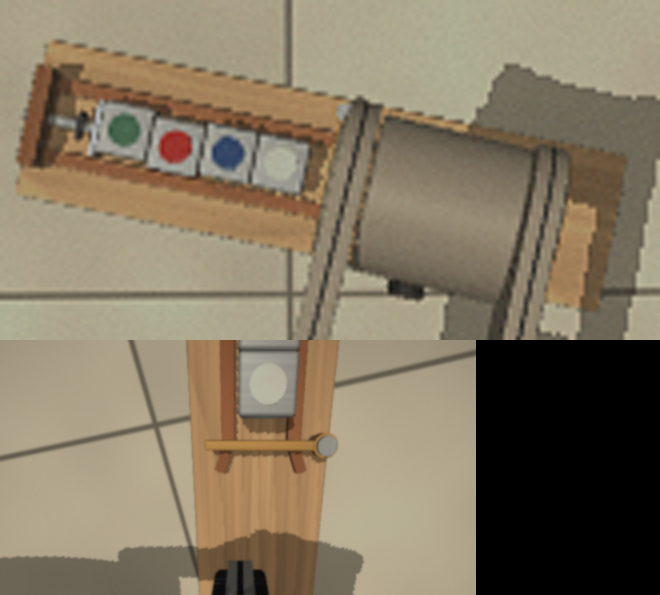

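The gate is shut across the mouth at (205–335, 445), and all four tins are tight and in line.

```bash
python3 -c "
from bench import r
print(r.hand_in())"
```

```text
the job is handed in; nothing more can be done
None
```

I pushed the four tins in as one straight row until the stop took about 8 N (estimated from wrist force and plate give), shut the brass gate behind them, and handed the job in at about 20.5 s; no verdict was returned.

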